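# Stop the serving stand from rocking

## Robot

A 6-joint arm with a two-finger parallel gripper is mounted at the origin on the work surface. World frame = base frame: x ahead of the robot, y to its left, z up, the work surface at z = 0. Lengths are in m, angles in rad, forces in N, time in s.
With the tool pointing down it reaches from about 0.3 to 0.775 m from the base axis. Payload 14.6 kg.
Tool frame: the origin (TCP) lies midway between the tips of the shut fingers; the grasp point (between the pads) lies 19 mm behind it (ctrl.tcp_to_grasp is the z of the grasp point in the tool frame, in m); z points along the fingers, y is the line along which they close (so a half turn about z gives the same grasp; the last joint's range is limited). The gripper opens to 94 mm and grips with 3 to 60 N. Pads are 16 mm wide; open, the fingers measure 119 mm over their backs; the gripper's body (75 mm by 177 mm) begins 78 mm behind the grasp point.
Start: joints at [-1.366, 0.3, 1.521, -0, 1.321, -0.067], TCP at [0.148, -0.53, 0.205] pointing down, gripper open.
Joint ranges: [-3.03, 3.03], [-0.79, 2.21], [0.23, 2.52], [-1.04, 4.18], [0, 3.07], [-2.55, 2.55]. Speed limits (rad/s): [2.22, 2.22, 2.57, 3.14, 3.14, 3.14].

## Interface

Orientations are given as [roll, pitch, yaw] about the fixed x, y, z axes, in that order (R = Rz(yaw) Ry(pitch) Rx(roll)).
In Python, from station import monitor, camera, ctrl gives the robot as it stands.
- The arm moves only by the tool apply_moves, never from a script. Its argument "plan" is one flat list of numbers, 4 for each row, row after row: the shift along the tool's x, y, z in mm, then the turn about the tool's z in rad. In form: [dx, dy, dz, spin, dx, dy, dz, spin, ...]. A call has 1 to 20 rows; each row shifts and turns the commanded pose from where the row before left it, along the tool's axes as they then stand; what a row does not reach is not made up. A row lasts 1/10 s, in which the tool goes at most 50 mm and 8.59 degrees, less where a joint would pass 70% of its speed; a pose out of reach is approached as far as the arm can. A call is refused whole if a number of a shift passes 50 or a number of a turn 0.15, either way. A call with a gripper value outside its range is refused whole. "hand" is the gripper command: -1 is shut, 1 is fully open, values between are in proportion, set as the call begins (left out, the last holds). The fingers move at their own pace and stop on an object; "squeeze" is the grip in N (left out, the last holds). Time passes only in rows, so rows that do not move let the fingers close. It gives the time, the measured TCP pose, the force, the opening and the grip force at its end, in the units of the state.
- monitor.get_obs(): the state, without advancing time (a new reading comes with each control period).
- camera(name): name is "scene" or "top" or "wrist"; returns a dict with "image" (400x640x3 uint8, red, green, blue), "range_z" (400x640 float32, m along the optical axis (not along the pixel's ray), 0 where there is no reading), "mtx" (3x3 intrinsics, pixels), "rvec" (rotation vector, rad) and "tvec" (3), from world to camera coordinates, as OpenCV has them. Camera axes: x right, y down, z forward; pixel columns grow to the right and rows downward; lengths in m; the calibration is good to about 2 mm. A picture is of the moment at which its call begins.
- ctrl.hand_in(): hands the job in; it is judged then, once.
The state is a dict: "time_s": time; "qpos": joint angles; "joint_vel": joint speeds; "tau": joint torques, N m; "ee_pos": TCP position; "eef_rot": TCP orientation; "force": force on the tool from outside, world axes, zero at the start; "moment": the same for the moment, N m; "grip_width": finger opening in m; "grip_force": force on a finger pad.
Only numpy, scipy, OpenCV 4.12 (cv2) and the standard library are available. Lean on these libraries where they do the work, as an engineer would, in place of code of your own. Each camera call takes 0.05 s, during which the arm holds its last target. There are 200 camera calls.

## Task

The dark square serving stand on the marble slab rocks because one of the four rubber rests under its feet has worn away, and you cannot see which. Press its corners down one after another, gently, until you feel the one that gives and rock the stand onto it; then slide the orange wedge, thin end first, snugly under that foot where it stands, without jacking the stand up or shoving it along, and let go of it. Finally press that corner down firmly again to prove that the stand now stands firm and level on slab and wedge, and leave everything else on the table alone.

Things in the scene. Friction and masses are not known exactly. Their poses are not given: they have to be found in the camera images.
- stand: Dark square serving stand, 0.9 kg. Plate 130 x 130 x 15 mm, its top 35 mm above the origin, on four metal feet (black ends) 16 mm wide and 20 mm tall, centred at x, y = +-55 mm, each under a brass dot on the top. Origin: under the plate's centre, level with the feet's ends; x, y along its edges. It stands level on three rests; the fourth foot, any of them, hangs 3 to 4.5 mm above the slab.
- stand_top (a point): Middle of the stand's flat top. About 2 N down on the dot over the hanging foot tips the stand until that foot meets the slab: the dot sinks 3 to 4.5 mm, and the stand comes back level when let go. The other dots do not give. Press with less than 25 N.
- slab: Fixed flat marble slab, 300 x 300 mm; origin under its centre on the table, z up; its top face is 12 to 13.5 mm above the origin. Fixed on it, hidden under the stand's feet, are four clear rubber rests, 18 mm across, whose tops are 16.5 mm above the origin; one of them, under any foot, has worn to nothing. The stand is about square on the slab.
- wedge: Orange hard plastic wedge, 0.05 kg, lying flat, z up. Origin: on its underside below the middle of its grip block, which is 22 mm (x) x 24 mm (y) x 30 mm tall. The ramp, 26 mm wide, runs in +x from x = 11 mm, where it is 6.4 mm high, to its thin end at x = 56 mm, 1.7 mm high (even slope).
- wedge_tip (a point): Middle of the wedge's thin end, on its underside. Slid along the slab without being pressed on it, the wedge drags with under 1 N; once the foot binds on the ramp the push rises to 2 to 5 N, and pushed farther the wedge jacks up or shoves the stand.
- foot_1 (a point): Middle of the end of the foot at the stand's x = 55, y = 55 mm; axes as the stand's
- foot_2 (a point): Middle of the end of the foot at the stand's x = -55, y = 55 mm; axes as the stand's
- foot_3 (a point): Middle of the end of the foot at the stand's x = -55, y = -55 mm; axes as the stand's
- foot_4 (a point): Middle of the end of the foot at the stand's x = 55, y = -55 mm; axes as the stand's
- shaker: small glass salt shaker with a steel cap, 46 mm across, 85 mm tall; a bystander, origin under its centre
- dish: white dinner plate, 210 mm across, 22 mm tall; a bystander, origin under its centre
- mug: blue mug, 80 mm across, 90 mm tall; a bystander, origin under its centre
- jam: amber jam jar with a red lid, 70 mm across, 100 mm tall; a bystander, origin under its centre
- spoon: spoon lying on the table; a bystander, origin on its underside
- bowl: terracotta bowl, 140 mm across, 50 mm tall; a bystander, origin under its centre
- mill: dark wooden pepper mill, 50 mm across, 170 mm tall; a bystander, origin under its centre
Things that resemble listed ones, but are neither listed nor needed, are in the scene too. Of the things shaped like the wedge, the orange one is meant.

How it is judged:
On the way, in this order (a step that is already met when the one before it is completed fails the run):
1. a corner of the stand is pressed with the fingers so that the stand rocks visibly (tilts by more than about 1 degree), and held for a moment (angle between stand's own z axis and vertical between 0.02 and 0.12 rad and contact force between the fingers and stand above 0.8 N), for 0.1 s.
2. the wedge lies under a foot of the level stand (within 0.8 degree), and the fingers have let go of it (((x of foot_1 in the frame of wedge between 0.015 and 0.062 m and y of foot_1 in the frame of wedge between -0.015 and 0.015 m) or (x of foot_2 in the frame of wedge between 0.015 and 0.062 m and y of foot_2 in the frame of wedge between -0.015 and 0.015 m) or (x of foot_3 in the frame of wedge between 0.015 and 0.062 m and y of foot_3 in the frame of wedge between -0.015 and 0.015 m) or (x of foot_4 in the frame of wedge between 0.015 and 0.062 m and y of foot_4 in the frame of wedge between -0.015 and 0.015 m)) and angle between stand's own z axis and vertical below 0.014 rad and contact force between the fingers and wedge below 0.05 N and linear speed of wedge below 0.02 m/s), for 0.1 s.
3. the wedged corner is pressed down with more than 4 N, the wedge takes more than 3 N of it and the stand stays level (within 0.8 degree) (((x of foot_1 in the frame of wedge between 0.015 and 0.062 m and y of foot_1 in the frame of wedge between -0.015 and 0.015 m) or (x of foot_2 in the frame of wedge between 0.015 and 0.062 m and y of foot_2 in the frame of wedge between -0.015 and 0.015 m) or (x of foot_3 in the frame of wedge between 0.015 and 0.062 m and y of foot_3 in the frame of wedge between -0.015 and 0.015 m) or (x of foot_4 in the frame of wedge between 0.015 and 0.062 m and y of foot_4 in the frame of wedge between -0.015 and 0.015 m)) and angle between stand's own z axis and vertical below 0.014 rad and contact force between the fingers and stand above 4 N and contact force between wedge and stand above 3 N), for 0.1 s.
At the end, for the whole second after the job is handed in: The stand is at rest on the slab, level within 0.8 degree; the wedge lies flat, let go, with its ramp under the foot without a rest (foot's centre within 15 mm of the wedge's middle line and 15 to 62 mm ahead of its origin) (((x of foot_1 in the frame of wedge between 0.015 and 0.062 m and y of foot_1 in the frame of wedge between -0.015 and 0.015 m) or (x of foot_2 in the frame of wedge between 0.015 and 0.062 m and y of foot_2 in the frame of wedge between -0.015 and 0.015 m) or (x of foot_3 in the frame of wedge between 0.015 and 0.062 m and y of foot_3 in the frame of wedge between -0.015 and 0.015 m) or (x of foot_4 in the frame of wedge between 0.015 and 0.062 m and y of foot_4 in the frame of wedge between -0.015 and 0.015 m)) and angle between stand's own z axis and vertical below 0.014 rad and angle between wedge's own z axis and vertical below 0.1 rad and horizontal distance between stand and slab below 0.06 m and linear speed of each of stand, wedge below 0.01 m/s); the robot touches nothing.
It fails at once if the stand is pressed by the fingers with more than 25 N (contact force between the fingers and stand above 25 N).
It fails at once if the stand is shoved more than 20 mm from its place (distance of stand from where it was at the start of the episode above 0.02 m).
It fails at once if a bystander is moved more than 30 mm (distance of any of shaker, dish, mug, jam, spoon, bowl, mill from where it was at the start of the episode above 0.03 m).
It also fails if it takes over 72 s, if anything falls off the work surface, if the arm or the gripper's body presses on something with over 40 N, if the wrist force passes 120 N, or if a joint passes its speed limit or range.

## Working session

There is one attempt and no reset: what is moved stays moved. The work goes in short steps, Python scripts to look and compute and a tool call to move; the robot and the scene stay as the last step left them, time stands still between calls to the robot, and variables do not carry over. Pictures are saved under pics/ and viewed, at most 10 in all, crops included, and the job is handed in when it is done.

Besides the shell and the picture viewer there is one more tool, called after ">>>" as name(argument=value, ...) on one line, values as JSON. apply_moves: Moves the arm, as the interface text tells. Its arguments: {"type":"object","properties":{"plan":{"type":"array","items":{"type":"number"}},"hand":{"type":"number"},"squeeze":{"type":"number"}},"required":["plan"]}

```bash
mkdir -p pics; cat > h.py <<'E'
import numpy as np, cv2
from station import monitor, camera, ctrl
def grab(n):
    c=camera(n); R=cv2.Rodrigues(np.array(c["rvec"],float))[0]; t=np.array(c["tvec"],float).ravel()
    c["R"]=R;c["t"]=t;c["C"]=-R.T@t;return c
def ray(c,uv,z):
    uv=np.atleast_2d(np.array(uv,float)); d=np.c_[uv,np.ones(len(uv))]@np.linalg.inv(c["mtx"]).T@c["R"]
    return c["C"]+d*((z-c["C"][2])/d[:,2])[:,None]
def cloud(c):
    v,u=np.mgrid[:400,:640]; d=c["range_z"][...,None]*(np.dstack([u,v,np.ones_like(u)])@np.linalg.inv(c["mtx"]).T)
    return (d-c["t"])@c["R"]
def save(c,name): cv2.imwrite(f"pics/{name}.png",c["image"][...,::-1])
E
python3 - <<'E'
from h import *
for n in("top","scene"):
    c=grab(n);save(c,n+"0");np.savez(n+"0",**c);print(c["C"])
o=monitor.get_obs();print(o)
E
```

```text
[ 0.37233363 -0.0238987   1.49473681]
[1.00160396 0.69403796 0.77615158]
{'time_s': 0.1, 'qpos': array([-1.36561065e+00,  3.00441880e-01,  1.52149306e+00, -2.61924945e-05,
        1.32068773e+00, -6.66002119e-02]), 'joint_vel': array([ 6.09822677e-04, -1.84914725e-03, -1.01066676e-06,  4.27940971e-04,
       -1.07198660e-03,  2.00081068e-03]), 'tau': array([ 8.25908810e-04, -5.32645655e+01, -3.53283477e+01,  7.09842844e-02,
        2.34820414e-02, -5.13202758e-05]), 'ee_pos': array([ 0.14759364, -0.52959518,  0.20493959]), 'eef_rot': array([-3.14056323e+00, -4.32340895e-05,  2.71792367e-01]), 'force': array([-0.04702118,  0.10259054,  0.34234712]), 'moment': array([-0.07441757, -0.00952495, -0.00611788]), 'grip_force': 0.0, 'grip_width': 0.0939336094657691}
```

View pics/top0.png

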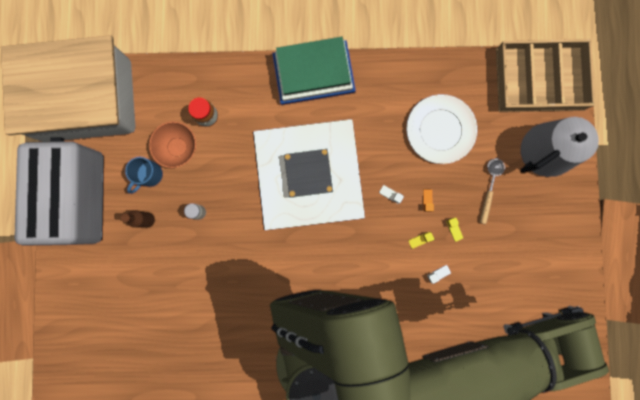

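View pics/scene0.png

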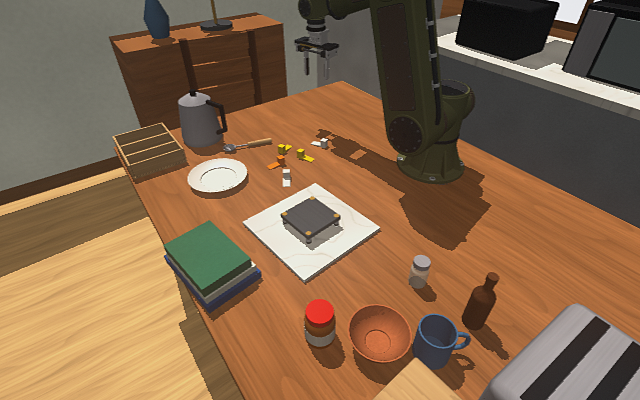

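The top view shows the stand at about (308,172) on the slab and the orange wedge at (428,200), with decoys around it. In the scene view the wedge is near (280,162). Next I'll measure both.

```bash
cat > m.py <<'E'
from h import *
def orange(c,lo=(5,200,120),hi=(14,255,255)):
    hsv=cv2.cvtColor(c["image"],cv2.COLOR_RGB2HSV); return cv2.inRange(hsv,lo,hi)
E
python3 - <<'E'
from m import *
c=dict(np.load("top0.npz"));hsv=cv2.cvtColor(c["image"],cv2.COLOR_RGB2HSV);P=cloud(c)
print("hsv wedge",hsv[195:206:3,428].tolist(),"dots",[hsv[v,u].tolist() for u,v in((288,152),(326,150),(292,193),(331,189))])
# stand plate: dark in slab region
m=np.zeros((400,640),np.uint8);m[140:205,275:345]=(hsv[140:205,275:345,2]<110)|(hsv[140:205,275:345,1]>100)
# by depth: stand top height
hm=np.zeros_like(m);hm[135:210,270:350]=(P[135:210,270:350,2]>0.042)
for name,mm in(("hgt",hm),):
    k=max(cv2.findContours(mm,0,2)[0],key=cv2.contourArea);r=cv2.minAreaRect(k);b=cv2.boxPoints(r)
    W=ray(c,b,.0515);print(name,W.round(4).tolist(),W.mean(0),np.linalg.norm(np.diff(W,axis=0),axis=1))
print("stand top z",np.median(P[160:185,300:318,2]))
d=np.zeros_like(m);d[140:205,275:345]=((hsv[...,1]>120)&(hsv[...,2]>100))[140:205,275:345]
n,l,s,ce=cv2.connectedComponentsWithStats(d)
for i in range(1,n): 
    print("dot",s[i,4],ce[i],ray(c,ce[i],.0515).round(4))
w=np.zeros_like(m);w[180:220,410:445]=orange(c,(4,190,100),(15,255,255))[180:220,410:445]
n,l,s,ce=cv2.connectedComponentsWithStats(w);i=1+np.argmax(s[1:,4]);print("wedge",s[i],ce[i],ray(c,ce[i],0.01))
k=max(cv2.findContours((l==i).astype(np.uint8),0,2)[0],key=cv2.contourArea);b=cv2.boxPoints(cv2.minAreaRect(k));print(ray(c,b,.01).round(4).tolist())
print((P[190:212:2,420:438:2,2]*1000).round())
sm=np.zeros_like(m);sm[110:235,245:370]=((hsv[...,1]<60)&(hsv[...,2]>150))[110:235,245:370]
k=max(cv2.findContours(sm,0,2)[0],key=cv2.contourArea);b=cv2.boxPoints(cv2.minAreaRect(k));W=ray(c,b,.0128);print("slab",W.round(4).tolist(),W.mean(0))
E
```

```text
hsv wedge [[15, 190, 229], [15, 191, 228], [15, 191, 228], [17, 188, 229]] dots [[66, 6, 220], [18, 98, 169], [19, 150, 199], [18, 120, 177]]
hgt [[0.6163, 0.0924, 0.0515], [0.631, -0.0372, 0.0515], [0.5017, -0.0516, 0.0515], [0.487, 0.077, 0.0515]] [0.55898447 0.02014348 0.0515    ] [0.13040528 0.13008892 0.12950162]
stand top z 0.051266509424565454
dot 16 [324.  151.5] [[ 0.6207 -0.0277  0.0515]]
dot 16 [287.  156.5] [[0.6078 0.0811 0.0515]]
dot 14 [328.71428571 188.5       ] [[ 0.5114 -0.0396  0.0515]]
dot 19 [291.78947368 193.36842105] [[0.499  0.0683 0.0515]]
wedge [424 190   7  20 103] [426.5631068  197.66019417] [[ 0.48290232 -0.33185705  0.01      ]]
[[0.506, -0.325, 0.01], [0.5057, -0.3428, 0.01], [0.4488, -0.341, 0.01], [0.4491, -0.3231, 0.01]]
[[-1. -3.  6.  8. -1.  3. -4. -9.  3.]
 [-2.  5. -1. -2. -6.  2. -9.  2.  3.]
 [ 5.  4. -0. -2.  0. -0. -1. -1.  3.]
 [ 3.  4.  1. -1.  4.  0. -6.  6.  5.]
 [-3.  6.  0.  7.  3.  8. -1. -3.  8.]
 [-2. -4.  8.  7. -1.  2.  3.  3.  1.]
 [-5. -3.  1.  2.  7.  3. -3. -6. -4.]
 [-2.  3.  1. 33. 29. 33. 27.  5. -5.]
 [-3.  2. 12. 32. 26. 32. 33.  2.  1.]
 [-0.  0. 14. 30. 25. 33. 27.  2. -1.]
 [-0.  3. 12. 29. 30. 27. 26.  2. -1.]]
slab [[0.6951, 0.1895, 0.0128], [0.7268, -0.1162, 0.0128], [0.425, -0.1457, 0.0128], [0.3935, 0.1551, 0.0128]] [0.56012284 0.02066039 0.0128    ]
```

>>> apply_moves(plan=[0,0,0,0.136,0,0,0,0.136,40,-24,-2,0,40,-24,-2,0,40,-24,-2,0,40,-24,-2,0,40,-24,-2,0,40,-24,-2,0,40,-24,-2,0,20,-24,-2,0,0,0,0,0], hand=-1)

```text
time_s: 1.2
ee_pos: [0.4497, -0.3353, 0.2212]
eef_rot: [-3.141, 0.0, 0.004]
force: [-0.3, 0.4, -0.6]
grip_width: 0.0095
grip_force: 0.0
```

```bash
python3 - <<'E'
from m import *
c=grab("wrist");save(c,"w1");np.savez("w1",**c);o=monitor.get_obs();print(o["ee_pos"],o["eef_rot"],o["force"],c["C"],c["R"][2])
E
```

```text
[ 0.44847204 -0.33670933  0.22114634] [-3.14123438e+00  4.52929110e-04  2.56580370e-03] [-0.22009266 -0.236476    0.46136448] [ 0.52624525 -0.33600324  0.39965517] [-2.63067718e-01 -7.66997010e-04 -9.64777066e-01]
```

View pics/w1.png

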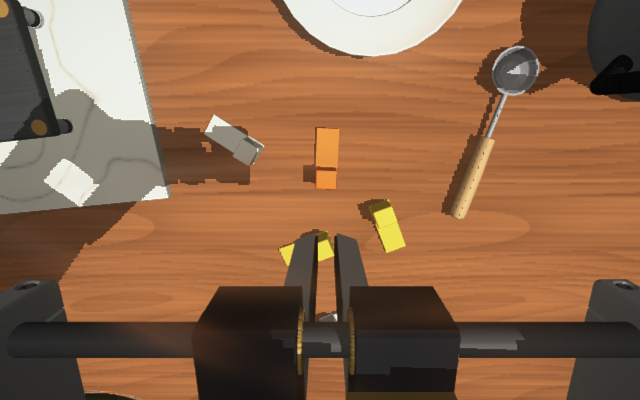

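The wrist view shows the orange wedge at (327,158), with its thin end at (327,128) and its block at about (326,175). It points along world +x.

```bash
cat > wm.py <<'E'
from m import *
def wedge(c,z0=0.0,roi=None):
    hsv=cv2.cvtColor(c["image"],cv2.COLOR_RGB2HSV);m=cv2.inRange(hsv,(8,170,120),(18,255,255))
    if roi is not None: k=np.zeros_like(m);k[roi[1]:roi[3],roi[0]:roi[2]]=1;m=m*k
    n,l,s,ce=cv2.connectedComponentsWithStats(m);i=1+np.argmax(s[1:,4]);m=l==i
    return m,s[i]
if __name__=="__main__":
    c=dict(np.load("w1.npz"));m,s=wedge(c,roi=(290,110,360,200));print(s)
    P=cloud(c);z=P[...,2]
    b=m&(z>.022);r=m&(z<.012)
    Q=P[b];print("block xy",np.percentile(Q[:,0],[2,98]),np.percentile(Q[:,1],[2,98]),np.median(Q[:,2]))
    k=max(cv2.findContours(b.astype(np.uint8),0,2)[0],key=cv2.contourArea);B=ray(c,cv2.boxPoints(cv2.minAreaRect(k)),.03);print("block top",B.round(4).tolist(),B.mean(0))
    k=max(cv2.findContours(r.astype(np.uint8),0,2)[0],key=cv2.contourArea);B=ray(c,cv2.boxPoints(cv2.minAreaRect(k)),.004);print("ramp",B.round(4).tolist(),B.mean(0))
    hsv=cv2.cvtColor(c["image"],cv2.COLOR_RGB2HSV);print(hsv[130:190:6,327].tolist())
    print((z[125:192:6,318:336:4]*1000).round().tolist())
E
python3 wm.py
```

```text
[ 315  127   24   63 1342]
block xy [0.44231207 0.46315952] [-0.34793476 -0.32526117] 0.029020812410752828
block top [[0.4427, -0.3238, 0.03], [0.4645, -0.3251, 0.03], [0.4633, -0.3485, 0.03], [0.4414, -0.3476, 0.03]] [ 0.45298409 -0.33623386  0.03      ]
ramp [[0.4589, -0.3224, 0.004], [0.5095, -0.3251, 0.004], [0.5083, -0.3516, 0.004], [0.4577, -0.3499, 0.004]] [ 0.48360168 -0.33724081  0.004     ]
[[16, 179, 238], [16, 180, 237], [16, 179, 237], [15, 180, 235], [15, 179, 233], [15, 179, 232], [15, 180, 237], [15, 183, 237], [14, 185, 237], [14, 186, 237]]
[[-2.0, -1.0, 0.0, -1.0, -2.0], [-0.0, 1.0, 1.0, -0.0, 2.0], [2.0, 2.0, 1.0, 2.0, 3.0], [2.0, 3.0, 4.0, 3.0, 2.0], [4.0, 3.0, 3.0, 3.0, 4.0], [5.0, 5.0, 5.0, 4.0, 4.0], [5.0, 5.0, 6.0, 5.0, 5.0], [9.0, 9.0, 9.0, 7.0, 7.0], [29.0, 29.0, 29.0, 29.0, 30.0], [29.0, 30.0, 30.0, 29.0, 29.0], [29.0, 30.0, 29.0, 29.0, 30.0], [-1.0, 0.0, -2.0, -0.0, -2.0]]
```

>>> apply_moves(plan=[9,-42,18,0,9,-42,18,0,9,-42,18,0,9,-42,18,0,9,-42,18,0,9,-42,18,0,8,-43,18,0,0,0,18,0,0,0,10,0,0,0,3,0,0,0,3,0,0,0,0,0,0,0,0,0])

```text
time_s: 2.55
ee_pos: [0.51, -0.0435, 0.062]
eef_rot: [3.141, -0.001, -0.001]
force: [-0.5, -0.6, 0.7]
grip_width: 0.0002
grip_force: 0.0
```

>>> apply_moves(plan=[0,-3,3,0,0,0,3,0,0,0,1.5,0,0,0,0,0,0,0,0,0])

```text
time_s: 3.05
ee_pos: [0.5098, -0.0399, 0.0539]
eef_rot: [3.142, -0.0, -0.0]
force: [0.2, 0.4, 0.1]
grip_width: 0.0003
grip_force: 0.0
```

>>> apply_moves(plan=[0,0,1,0,0,0,1,0,0,0,0.5,0,0,0,0,0,0,0,0,0])

```text
time_s: 3.55
ee_pos: [0.5098, -0.0399, 0.0518]
eef_rot: [3.142, -0.0, -0.0]
force: [-1.8, 1.0, 4.9]
grip_width: 0.0004
grip_force: 2.5
```

>>> apply_moves(plan=[0,0,-10,0,37,-4,0,0,37,-4,0,0,36,-3,0,0,0,0,0,0,0,0,5,0,0,0,3,0,0,0,1,0,0,0,0.5,0,0,0,0.5,0,0,0,0,0,0,0,0,0])

```text
time_s: 4.75
ee_pos: [0.6197, -0.0289, 0.0518]
eef_rot: [-3.142, -0.0, -0.0]
force: [-2.5, -0.3, 3.9]
grip_width: 0.0004
grip_force: 1.9
```

>>> apply_moves(plan=[0,0,-10,0,-4,-37,0,0,-4,-37,0,0,-4,-36,0,0,0,0,0,0,0,0,5,0,0,0,3,0,0,0,1,0,0,0,0.5,0,0,0,0.5,0,0,0,0,0,0,0,0,0])

```text
time_s: 5.95
ee_pos: [0.6079, 0.081, 0.0516]
eef_rot: [3.142, -0.0, -0.0]
force: [-0.1, -1.2, -0.1]
grip_width: 0.0003
grip_force: 0.2
```

>>> apply_moves(plan=[0,0,0.5,0,0,0,0.5,0,0,0,0.5,0,0,0,0,0])

```text
time_s: 6.35
ee_pos: [0.6078, 0.0812, 0.0499]
eef_rot: [-3.142, -0.0, -0.0]
force: [0.8, -0.0, 0.8]
grip_width: 0.0006
grip_force: 0.5
```

>>> apply_moves(plan=[0,0,0.5,0,0,0,0.5,0,0,0,0.5,0,0,0,0,0,0,0,0,0])

```text
time_s: 6.85
ee_pos: [0.6078, 0.0811, 0.0484]
eef_rot: [3.142, 0.0, -0.0]
force: [0.7, 0.3, 0.9]
grip_width: 0.0005
grip_force: 0.5
```

>>> apply_moves(plan=[0,0,0.5,0,0,0,0.5,0,0,0,0.5,0,0,0,0,0,0,0,0,0])

```text
time_s: 7.35
ee_pos: [0.608, 0.0812, 0.0479]
eef_rot: [-3.141, -0.001, -0.0]
force: [-2.9, -0.0, 10.6]
grip_width: 0.0005
grip_force: 5.1
```

>>> apply_moves(plan=[0,0,0,0,0,0,-3,0,0,0,-50,0,-15.5,41.7,-5,0,-15.5,41.7,-5,0,-15.5,41.7,-5,0,-15.5,41.7,-5,0,-15.5,41.7,-5,0,-15.5,41.7,-5,0,-15.5,41.7,-5,0,-15.5,41.7,-5,0,-15.5,41.7,-5,0,-15.5,41.7,-5,0,0,0,0,-0.147,0,0,0,-0.147,0,0,0,-0.147,0,0,0,-0.147,0,0,0,-0.147,0,0,0,-0.147,0,0,0,-0.147])

```text
time_s: 9.35
ee_pos: [0.4525, -0.3358, 0.1497]
eef_rot: [-3.141, 0.0, 1.035]
force: [0.5, 0.7, 0.4]
grip_width: 0.0005
grip_force: 0.0
```

>>> apply_moves(plan=[0,0,0,-0.147,0,0,0,-0.147,0,0,0,-0.147,0,0,0,-0.147,0,0,0,-0.147,0,0,0,-0.147,0,0,0,-0.147,0,0,0,-0.147,0,0,0,-0.147,0,0,0,-0.147,0,0,0,-0.147,0,0,0,-0.147,0,0,0,-0.147,0,0,0,-0.147,0,0,0,0,0,0,0,0], hand=-0.1)

```text
time_s: 10.95
ee_pos: [0.4526, -0.3358, 0.1498]
eef_rot: [3.141, -0.0, 3.082]
force: [0.4, 0.3, -0.2]
grip_width: 0.0425
grip_force: 0.0
```

```bash
python3 - <<'E'
from m import *
c=grab("wrist");save(c,"w2");np.savez("w2",**c);o=monitor.get_obs();print(o["ee_pos"],o["eef_rot"],o["force"],o["qpos"],o["grip_width"],ctrl.tcp_to_grasp)
E
```

```text
[ 0.45262056 -0.33585001  0.14986927] [ 3.14148119e+00 -1.87199798e-04  3.08254377e+00] [ 0.70865678 -0.01129129 -0.21642472] [-7.03341917e-01  3.80240014e-01  1.54728645e+00 -2.48841483e-05
  1.21428281e+00 -2.21508066e+00] 0.04225413480282801 -0.0188
```

View pics/w2.png

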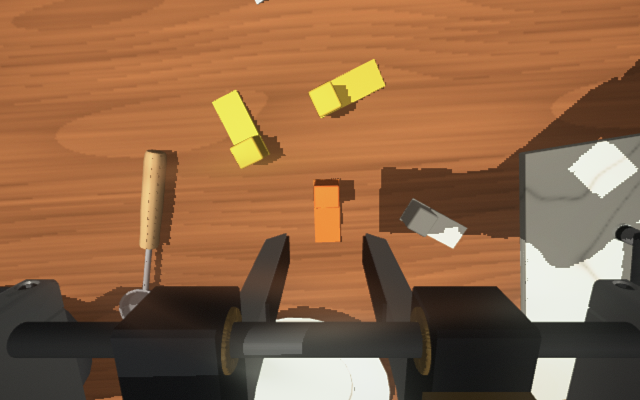

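The wedge sits midway between the open fingers, with its block at (327,190) and the finger tips at about (285,240) and (370,240). I can go down on it.

>>> apply_moves(plan=[0,0,45,0,0,0,45,0,0,0,35,0,0,0,12,0,0,0,5,0,0,0,2,0,0,0,0,0,0,0,0,0])

```text
time_s: 11.8
ee_pos: [0.4533, -0.3363, 0.0073]
eef_rot: [-3.14, 0.002, 3.087]
force: [0.6, -1.1, -0.3]
grip_width: 0.0424
grip_force: 0.0
```

>>> apply_moves(plan=[0,0,0,0,0,0,0,0,0,0,0,0,0,0,0,0,0,0,0,0,0,0,0,0], hand=-1, squeeze=15)

```text
time_s: 12.4
ee_pos: [0.4528, -0.3359, 0.0063]
eef_rot: [-3.141, 0.0, 3.087]
force: [-1.2, 1.8, 5.3]
grip_width: 0.0244
grip_force: 14.9
```

>>> apply_moves(plan=[0,0,-10,0,0,0,-45,0,0,0,-45,0,0,0,0,0.141,0,0,0,0.141,0,0,0,0.141,0,0,0,0.141,0,0,0,0.141,0,0,0,0.141,0,0,0,0.141,0,0,0,0.141,0,0,0,0.141,0,0,0,0.141,0,0,0,0])

```text
time_s: 13.8
ee_pos: [0.4527, -0.3359, 0.1064]
eef_rot: [3.141, 0.0, 1.674]
force: [0.5, -0.5, -1.0]
grip_width: 0.0237
grip_force: 14.9
```

>>> apply_moves(plan=[43,18.1,0,0,43,18.1,0,0,43,18.1,0,0,43,18.1,0,0,43,18.1,0,0,43,18.1,0,0,43,18.1,0,0,43,18.1,0,0,43,18.1,0,0,43,18.1,0,0,43,18.1,0,0,0,0,0,0,0,0,0,0,0,0,0,0])

```text
time_s: 15.2
ee_pos: [0.6004, 0.1546, 0.106]
eef_rot: [-3.141, 0.0, 1.678]
force: [0.7, -0.7, -0.7]
grip_width: 0.0242
grip_force: 14.9
```

```bash
python3 - <<'E'
from m import *
for n in("wrist","scene"):
    c=grab(n);np.savez(n+"3",**c);save(c,n+"3")
o=monitor.get_obs();print(o["ee_pos"],o["eef_rot"],o["force"],o["grip_width"],o["grip_force"])
E
```

```text
[0.60059962 0.15430371 0.10619778] [3.14152132e+00 8.12640877e-05 1.67648745e+00] [ 0.76423366  0.61367045 -0.79018639] 0.02399927453904466 14.915881901979446
```

View pics/wrist3.png

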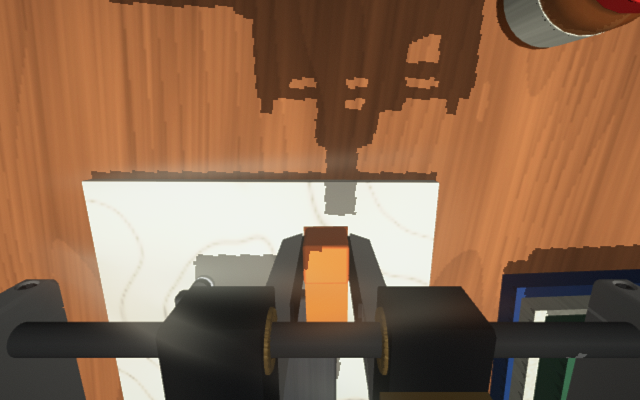

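The wrist view shows the wedge held straight between the pads, with its block at (326,240), over clear slab. I'll lower it.

>>> apply_moves(plan=[0,0,45,0,0,0,30,0,0,0,8,0,0,0,1,0,0,0,0.5,0,0,0,0.5,0,0,0,0,0,0,0,0,0])

```text
time_s: 16.1
ee_pos: [0.6009, 0.1556, 0.0217]
eef_rot: [3.141, -0.0, 1.677]
force: [0.1, -0.2, -0.2]
grip_width: 0.0241
grip_force: 14.9
```

>>> apply_moves(plan=[0,0,0.5,0,0,0,0.5,0,0,0,0,0,0,0,0,0])

```text
time_s: 16.5
ee_pos: [0.6006, 0.1556, 0.0199]
eef_rot: [-3.142, -0.0, 1.677]
force: [-0.6, -0.3, -0.6]
grip_width: 0.0237
grip_force: 14.9
```

>>> apply_moves(plan=[0,0,0.4,0,0,0,0.4,0,0,0,0,0,0,0,0,0])

```text
time_s: 16.9
ee_pos: [0.6006, 0.1556, 0.0191]
eef_rot: [-3.142, -0.0, 1.677]
force: [-0.1, -0.2, 0.3]
grip_width: 0.0238
grip_force: 14.9
```

>>> apply_moves(plan=[0,0,0.3,0,0,0,0.3,0,0,0,0,0,0,0,0,0])

```text
time_s: 17.3
ee_pos: [0.6007, 0.1556, 0.0187]
eef_rot: [3.141, -0.0, 1.677]
force: [-1.1, -0.1, 2.5]
grip_width: 0.0239
grip_force: 14.9
```

>>> apply_moves(plan=[0,0,-0.3,0,-5,0,0,0,-5,0,0,0,-5,0,0,0,-3,0,0,0,-2,0,0,0,0,0,0,0,0,0,0,0])

```text
time_s: 18.1
ee_pos: [0.6027, 0.1357, 0.0188]
eef_rot: [-3.142, -0.0, 1.677]
force: [0.1, 0.9, 0.1]
grip_width: 0.0241
grip_force: 14.9
```

>>> apply_moves(plan=[-1,0,0,0,-1,0,0,0,0,0,0,0,0,0,0,0])

```text
time_s: 18.5
ee_pos: [0.6029, 0.1337, 0.0188]
eef_rot: [-3.142, -0.0, 1.677]
force: [-1.2, -0.1, -0.2]
grip_width: 0.0237
grip_force: 14.9
```

>>> apply_moves(plan=[-1,0,0,0,-1,0,0,0,0,0,0,0,0,0,0,0])

```text
time_s: 18.9
ee_pos: [0.6032, 0.1316, 0.0189]
eef_rot: [3.142, -0.0, 1.677]
force: [0.1, 0.1, -0.3]
grip_width: 0.0239
grip_force: 14.9
```

>>> apply_moves(plan=[-1,0,0,0,-1,0,0,0,0,0,0,0,0,0,0,0])

```text
time_s: 19.3
ee_pos: [0.6034, 0.1297, 0.0188]
eef_rot: [-3.142, -0.0, 1.677]
force: [-0.9, 0.6, -0.9]
grip_width: 0.0238
grip_force: 14.9
```

>>> apply_moves(plan=[-1,0,0,0,0,0,0,0,0,0,0,0])

```text
time_s: 19.6
ee_pos: [0.6035, 0.1287, 0.0188]
eef_rot: [-3.142, -0.0, 1.677]
force: [-1.0, 0.7, -1.0]
grip_width: 0.0239
grip_force: 14.9
```

>>> apply_moves(plan=[-1,0,0,0,0,0,0,0,0,0,0,0])

```text
time_s: 19.9
ee_pos: [0.6036, 0.1277, 0.0189]
eef_rot: [3.142, -0.0, 1.677]
force: [0.1, 0.9, -0.0]
grip_width: 0.0243
grip_force: 14.9
```

Still noise level, so I'll continue.

>>> apply_moves(plan=[-1,0,0,0,0,0,0,0,0,0,0,0])

```text
time_s: 20.2
ee_pos: [0.6037, 0.1267, 0.0189]
eef_rot: [3.142, -0.0, 1.677]
force: [0.1, 0.1, -1.0]
grip_width: 0.0235
grip_force: 14.9
```

>>> apply_moves(plan=[-1,0,0,0,0,0,0,0,0,0,0,0])

```text
time_s: 20.5
ee_pos: [0.6038, 0.1257, 0.0188]
eef_rot: [-3.142, 0.0, 1.677]
force: [0.1, -0.1, -0.5]
grip_width: 0.024
grip_force: 14.9
```

>>> apply_moves(plan=[-1,0,0,0,0,0,0,0,0,0,0,0])

```text
time_s: 20.8
ee_pos: [0.6039, 0.1247, 0.0188]
eef_rot: [-3.142, 0.0, 1.677]
force: [-0.9, -0.1, -0.4]
grip_width: 0.0238
grip_force: 14.9
```

>>> apply_moves(plan=[-1,0,0,0,0,0,0,0,0,0,0,0])

```text
time_s: 21.1
ee_pos: [0.604, 0.1237, 0.0189]
eef_rot: [3.142, -0.0, 1.677]
force: [-0.0, -0.9, -0.6]
grip_width: 0.0239
grip_force: 14.9
```

>>> apply_moves(plan=[-1,0,0,0,0,0,0,0,0,0,0,0])

```text
time_s: 21.4
ee_pos: [0.6041, 0.1227, 0.0189]
eef_rot: [3.142, -0.0, 1.677]
force: [-0.5, 1.2, -0.3]
grip_width: 0.0238
grip_force: 14.9
```

>>> apply_moves(plan=[-1,0,0,0,0,0,0,0,0,0,0,0])

```text
time_s: 21.7
ee_pos: [0.6042, 0.1217, 0.0189]
eef_rot: [3.142, -0.0, 1.677]
force: [0.7, 0.3, -1.5]
grip_width: 0.0238
grip_force: 14.9
```

```bash
python3 - <<'E'
from m import *
c=grab("scene");np.savez("scene4",**c)
a=np.load("scene0.npz")["image"]
f=lambda i:cv2.resize(i[175:280,230:390],None,fx=4,fy=4,interpolation=2)[...,::-1]
cv2.imwrite("pics/s4.png",cv2.resize(np.vstack([f(a),f(c["image"])]),None,fx=.7,fy=.7))
g=lambda i:cv2.cvtColor(i,cv2.COLOR_RGB2GRAY)[195:240,278:325].astype(np.float32)
print(cv2.phaseCorrelate(g(a),g(c["image"])))
E
```

```text
((-0.4589361073232645, 0.5411682049508961), 0.45583373440636527)
```

View pics/s4.png

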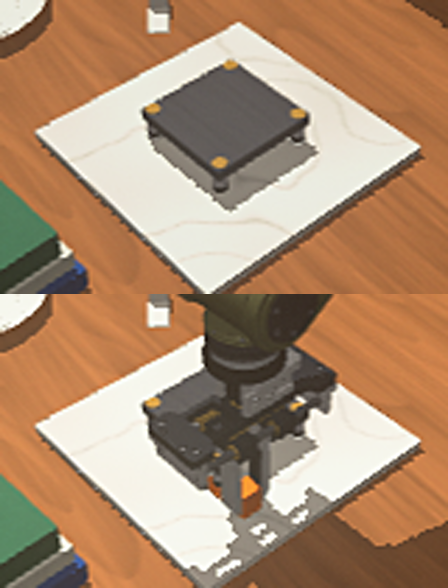

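The stand hasn't moved: its left dot is at (153,108) before and after. Keep going in small steps.

>>> apply_moves(plan=[-0.7,0,0,0,0,0,0,0,0,0,0,0])

```text
time_s: 22.05
ee_pos: [0.6043, 0.121, 0.0188]
eef_rot: [-3.142, -0.0, 1.677]
force: [-0.4, 0.4, -0.5]
grip_width: 0.0243
grip_force: 14.9
```

>>> apply_moves(plan=[-0.7,0,0,0,0,0,0,0,0,0,0,0])

```text
time_s: 22.35
ee_pos: [0.6044, 0.1203, 0.0188]
eef_rot: [3.142, -0.0, 1.677]
force: [0.4, -0.7, -1.6]
grip_width: 0.0239
grip_force: 14.9
```

>>> apply_moves(plan=[-0.7,0,0,0,0,0,0,0,0,0,0,0])

```text
time_s: 22.65
ee_pos: [0.6044, 0.1196, 0.0188]
eef_rot: [3.142, -0.0, 1.677]
force: [-0.1, 0.8, -1.0]
grip_width: 0.0237
grip_force: 14.9
```

>>> apply_moves(plan=[-0.7,0,0,0,0,0,0,0,0,0,0,0])

```text
time_s: 22.95
ee_pos: [0.6045, 0.119, 0.0188]
eef_rot: [-3.142, -0.0, 1.677]
force: [-0.3, 2.4, -0.8]
grip_width: 0.0237
grip_force: 14.9
```

>>> apply_moves(plan=[0,0,0,0,0,0,0,0])

```text
time_s: 23.15
ee_pos: [0.6045, 0.119, 0.0188]
eef_rot: [-3.141, -0.0, 1.677]
force: [0.0, 2.7, -1.4]
grip_width: 0.024
grip_force: 14.9
```

>>> apply_moves(plan=[-0.4,0,0,0,0,0,0,0,0,0,0,0])

```text
time_s: 23.45
ee_pos: [0.6046, 0.1187, 0.0188]
eef_rot: [3.142, -0.0, 1.677]
force: [-0.6, 3.4, -0.7]
grip_width: 0.0244
grip_force: 14.9
```

The push has risen to 3.4 N, so the foot is binding on the ramp. Letting go.

>>> apply_moves(plan=[0,0,0,0,0,0,0,0,0,0,0,0,0,0,0,0,0,0,0,0], hand=-0.2)

```text
time_s: 23.95
ee_pos: [0.6046, 0.1185, 0.0189]
eef_rot: [3.142, 0.0, 1.677]
force: [-0.3, 0.2, 0.3]
grip_width: 0.0374
grip_force: 0.0
```

>>> apply_moves(plan=[0,0,-5,0,0,0,-15,0,0,0,-35,0,30,0,-35,0,40,0,0,0,40,0,0,0,0,0,0,0,0,0,0,0])

```text
time_s: 24.75
ee_pos: [0.5929, 0.2286, 0.1099]
eef_rot: [3.141, -0.0, 1.678]
force: [-1.0, -0.0, -0.7]
grip_width: 0.0377
grip_force: 0.0
```

```bash
python3 - <<'E'
from m import *
c=grab("wrist");np.savez("w5",**c);save(c,"w5");o=monitor.get_obs();print(o["ee_pos"],o["eef_rot"],o["force"],o["grip_width"])
E
```

```text
[0.59303977 0.22767776 0.10965266] [3.14094168e+00 1.69447283e-05 1.67705722e+00] [ 0.85214127 -0.10588689  0.24635755] 0.03724109636475161
```

View pics/w5.png

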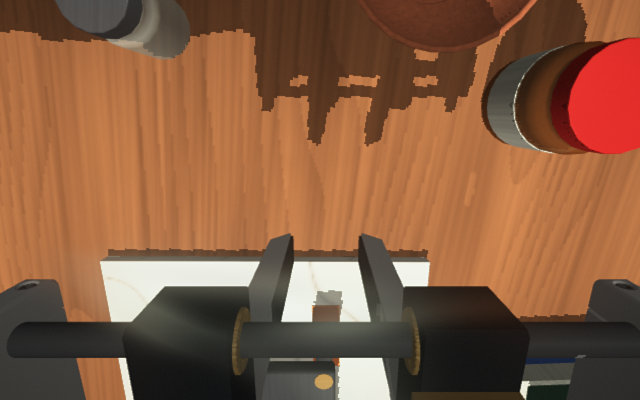

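The wedge, at (327,320), lies in line with the dot over the foot at (323,382), and the fingers are clear of it. Next comes the proving press.

>>> apply_moves(plan=[-37,0,0,0,-37,0,0,0,-37,0,0,0,-37,-1,0,0,0,0,0,0,0,0,30,0,0,0,18,0,0,0,5,0,0,0,3,0,0,0,1.5,0,0,0,0.5,0,0,0,0,0,0,0,0,0], hand=-1)

```text
time_s: 26.1
ee_pos: [0.608, 0.0807, 0.0517]
eef_rot: [3.14, 0.0, 1.677]
force: [-0.1, -0.1, 4.5]
grip_width: 0.0007
grip_force: 2.4
```

Firm. A bit harder now, for a clear margin, then hold.

>>> apply_moves(plan=[0,0,0.3,0,0,0,0.3,0,0,0,0,0,0,0,0,0,0,0,0,0])

```text
time_s: 26.6
ee_pos: [0.6081, 0.0808, 0.0516]
eef_rot: [3.14, 0.0, 1.677]
force: [-3.5, -0.4, 10.8]
grip_width: 0.0008
grip_force: 5.2
```

>>> apply_moves(plan=[0,0,0,0,0,0,0,0,0,0,0,0,0,0,-2,0,0,0,-15,0,0,0,-40,0,0,0,-45,0,0,-40,0,0,0,-45,0,0,0,-45,0,0,0,-45,0,0,0,0,0,0,0,0,0,0])

```text
time_s: 27.9
ee_pos: [0.4338, 0.0622, 0.1536]
eef_rot: [3.139, 0.0, 1.677]
force: [1.0, 0.5, -0.5]
grip_width: -0.0
grip_force: 0.0
```

```bash
python3 - <<'E'
from m import *
o=monitor.get_obs();print(o["ee_pos"],o["force"])
c=grab("scene");a=np.load("scene0.npz")["image"]
f=lambda i:cv2.resize(i[185:280,230:390],None,fx=4,fy=4,interpolation=2)[...,::-1]
cv2.imwrite("pics/s6.png",cv2.resize(np.vstack([f(a),f(c["image"])]),None,fx=.75,fy=.75))
g=lambda i:cv2.cvtColor(i,cv2.COLOR_RGB2GRAY)[195:225,278:340].astype(np.float32)
print(cv2.phaseCorrelate(g(a),g(c["image"])))
E
```

```text
[0.43384472 0.06215912 0.15362371] [ 1.03793033  0.53239686 -0.48319034]
((0.0045185721013503155, 0.051682379700729086), 1.0061206438889105)
```

View pics/s6.png

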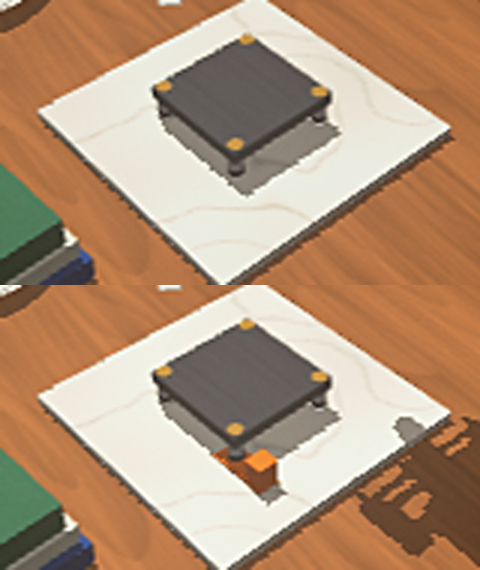

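The stand has not moved (image shift about 0.05 px). The wedge lies flat under the near foot at (237,452), and nothing is touching it.

```bash
python3 -c "
from station import ctrl
print(ctrl.hand_in())"
```

```text
the job is handed in; nothing more can be done
None
```

I found the foot that hangs (the far-left one as seen from the robot), slid the orange wedge under it until it bound at 3.4 N, and let go; the corner then held firm under about 11 N with no visible shift of the stand, and I handed the job in after about 28 s of the 72 s, with no verdict returned.

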